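Take a seal kit off its display peg for the homogeniser service

TASK

The homogeniser is due for service: take the blue seal kit off its peg on the spares stand, easing its hanging slot up over the peg's upturned tip without straining the peg or the card. Lower it upright into the narrow empty compartment of the grey service caddy, right down onto the floor, before letting go. Leave the orange kit hanging and everything else where it is.

Things in the scene. Friction and masses are not known exactly. Their poses are not given: they have to be found in the camera images.
- stand: Spares stand, fixed: grey base 150 mm deep, 230 mm wide, 12 mm high; at x = +40 to +48 mm an upright white slotted panel, top at z = 207 mm. Origin: on the worktop, middle of the stand; pegs point to -x, y along the panel, z up. Two 4 mm steel wire pegs, centre line level at y = +60 and -60 mm, z = 190 mm, from the panel to the bend at x = -80 mm. They spring, 4 to 7 N per mm at tip and bend.
- bend_left (a point): Bend of the peg at y = +60 mm (wire's centre line), in the stand's axes. From here the last 34 mm of wire slope up and forward (-x) and end in a black ball 8 mm wide. This upturned tip was bent by hand: its slope lies anywhere between 15 and 45 degrees above level, differs from peg to peg and is not measured. Go by feel: easing it off takes under 3 N, the card suffers beyond 6 N.
- bend_right (a point): The same for the peg at y = -60 mm; its tip has another slope, also between 15 and 45 degrees.
- kit_blue: Blue seal kit, 50 to 100 g: clear clamshell box 18 mm (x) x 56 mm (y) x 80 mm high, above it a stiff blue header 2 mm thick, 56 mm wide, top at z = 104 mm. Origin: centre of its underside, z up. Slot in the header: 26 mm wide (y), from z = 86 to 96 mm. It hangs on either peg, the slot's upper edge on the wire, about 25 to 40 mm behind the bend. Grip the clamshell's side walls, 56 mm apart.
- kit_blue_slot (a point): Centre of the blue kit's hanging slot, 91 mm above its underside.
- kit_orange: Orange seal kit, the same in shape and size as the blue one, hanging on the other peg. Must stay there.
- caddy: Grey service caddy, fixed: open tray 100 mm (x) x 76 mm (y), walls 45 mm high, 3.5 to 4 mm thick, floor 4 mm thick. Origin: centre of its underside. A cross wall divides it into a narrow compartment at its -x side (empty) and a wide bay at +x with two vials.
- caddy_slot (a point): Centre of the narrow compartment's floor, 4 mm above the worktop; axes as the caddy's. The compartment measures 25 mm (x) x 68 mm (y) inside and is 41 mm deep.
- vial_white: Small bottle with white cap, 22 mm wide, 45 mm high, standing in the caddy's wide bay; origin at the centre of its underside.
- vial_black: Small bottle with black cap, 22 mm wide, 45 mm high, standing in the caddy's wide bay; origin at the centre of its underside.
- timer: White bench timer 58 x 64 x 21 mm lying on the worktop, left of the stand; origin at the centre of its underside.
- marker_pen: White marker pen with blue cap, 128 mm long, 18 mm high, lying on the worktop near the robot on its left; origin at the centre of its underside.
Not all that is in view belongs to the job. Leave any pink look-alike of the kit_blue alone.

How it is judged:
By the outcome, as a careful person would: the job done as asked, in the order asked, and still so for the second after the job is handed in, with the robot touching nothing.
It also fails if it takes over 72 s, if anything falls off the work surface, if the arm or the gripper's body presses on something with over 40 N, if the wrist force passes 120 N, or if a joint passes its speed limit or range.

ROBOT

A 7-joint arm with a two-finger parallel gripper is mounted at the origin on a cart in front of the work surface, level with it; the furniture and walls round the work are solid. World frame = base frame: x ahead of the robot, y to its left, z up, the work surface at z = 0. Lengths are in m, angles in rad, forces in N, time in s.
With the tool pointing down it reaches from about 0.4 to 0.85 m from the base axis. Payload 10.4 kg.
Tool frame: the origin (TCP) lies midway between the tips of the shut fingers; the grasp point (between the pads) lies 19 mm behind it; y points along the fingers, x is the direction in which the jaws open and shut, and the axes are right-handed (so a half turn about y gives the same grasp; the last joint's range is limited). The gripper opens to 87 mm and grips with 3 to 60 N. Pads are 19 mm wide; open, the fingers measure 117 mm over their backs; the gripper's body (75 mm by 190 mm) begins 51 mm behind the grasp point.
Start: joints at [1.106, 0.332, -0.065, 1.46, 0.022, 1.35, -0.088], TCP at [0.267, -0.565, 0.223] pointing down, gripper open.
Joint ranges: [-2.6, 2.6], [-0.5, 2.12], [-1.47, 1.34], [0.16, 2.42], [-1.27, 4.41], [0.06, 2.06], [-2.6, 2.6]. Speed limits (rad/s): [2.22, 2.22, 2.79, 2.79, 3.14, 3.14, 3.14].

INTERFACE

Orientations are given as a unit quaternion [x, y, z, w].
In Python, from bench import * gives the robot as it stands.
- The arm moves only by the tool jog_arm, never from a script. Its argument "commands" is a list of rows, each an object with "translation": the shift along the world's x, y, z in mm, a list of three; "twist": the turn about the world's z in rad. A call has 1 to 20 rows; each row shifts and turns the commanded pose from where the row before left it; what a row does not reach is not made up. A row lasts 1/10 s, in which the tool goes at most 50 mm and 8.59 degrees, less where a joint would pass 70% of its speed; a pose out of reach is approached as far as the arm can. A call is refused whole if a number of a shift passes 50 or a number of a turn 0.15, either way. A call with a gripper value outside its range is refused whole. "grip" is the closure, from 0 (fully open) to 1 (shut), set as the call begins (left out, the last holds). The fingers move at their own pace and stop on an object; "grip_force" is the grip in N (left out, the last holds). Time passes only in rows, so rows that do not move let the fingers close. It gives the time, the measured TCP pose, the force and the opening at its end, in the units of the state.
- read_state(): the state, without advancing time (a new reading comes with each control period).
- camera(name): name is "side" or "top"; returns a dict with "img" (420x560x3 uint8, red, green, blue), "fx", "fy", "cx", "cy" (pixels), "dist" ([k1, k2, p1, p2, k3] as OpenCV has them; the pictures are not rectified), "cam_to_world" (4x4, takes a point from camera to world coordinates). Camera axes: x right, y down, z forward; pixel columns grow to the right and rows downward; lengths in m; the calibration is good to about 2 mm. A picture is of the moment at which its call begins. There is no depth.
- close_job(): hands the job in, once; it reports no verdict.
The state is a dict: "time": time; "joint_positions": joint angles; "joint_vel": joint speeds; "joint_torque": joint torques, N m; "ee_pos": TCP position; "eef_rot": TCP orientation; "ft_force": force on the tool from outside, world axes, zero at the start; "torque": the same for the moment, N m; "width": finger opening in m.
Only numpy, scipy, OpenCV 4.12 (cv2) and the standard library are available. Lean on these libraries where they do the work, as an engineer would, in place of code of your own. Each camera call takes 0.05 s, during which the arm holds its last target.

## Working session

There is one attempt and no reset: what is moved stays moved. The work goes in short steps, Python scripts to look and compute and a tool call to move; the robot and the scene stay as the last step left them, time stands still between calls to the robot, and variables do not carry over. Pictures are saved under pics/ and viewed, and the job is handed in when it is done.

Besides the shell and the picture viewer there is one more tool, called as name([rows], argument=value, ...), one row to a line, values as JSON. jog_arm: Moves the arm, as the interface text tells. Its arguments: {"type":"object","properties":{"commands":{"type":"array"},"grip":{"type":"number"},"grip_force":{"type":"number"}},"required":["commands"]}

```bash
mkdir -p pics; ls
cat > h.py <<'E'
from bench import *
import numpy as np, cv2, pickle
def snap(n,tag):
    c=camera(n); cv2.imwrite(f'pics/{tag}.png',cv2.cvtColor(c['img'],cv2.COLOR_RGB2BGR)); pickle.dump(c,open(f'pics/{tag}.pkl','wb')); return c
def load(tag): return pickle.load(open(f'pics/{tag}.pkl','rb'))
def ray(c,u,v):
    K=np.array([[c['fx'],0,c['cx']],[0,c['fy'],c['cy']],[0,0,1.]])
    p=cv2.undistortPoints(np.array([[[u,v]]],float),K,np.array(c['dist'],float))[0,0]
    T=np.array(c['cam_to_world']); d=T[:3,:3]@np.array([p[0],p[1],1]); return T[:3,3],d/np.linalg.norm(d)
def onz(c,u,v,z):
    o,d=ray(c,u,v); return o+d*(z-o[2])/d[2]
def tri(c1,p1,c2,p2):
    o1,d1=ray(c1,*p1);o2,d2=ray(c2,*p2)
    s=np.linalg.lstsq(np.stack([d1,-d2],1),o2-o1,rcond=None)[0]
    a=o1+s[0]*d1;b=o2+s[1]*d2; return (a+b)/2,np.linalg.norm(a-b)
def proj(c,P):
    T=np.linalg.inv(np.array(c['cam_to_world'])); K=np.array([[c['fx'],0,c['cx']],[0,c['fy'],c['cy']],[0,0,1.]])
    r=cv2.Rodrigues(T[:3,:3])[0]
    return cv2.projectPoints(np.array(P,float).reshape(-1,1,3),r,T[:3,3],K,np.array(c['dist'],float))[0][:,0]
E
python3 - <<'E'
from h import *
for n in('side','top'):
    c=snap(n,n+'0'); print(n,np.round(c['cam_to_world'],3).tolist(),c['fx'],c['cx'],c['cy'],c['dist'])
s=read_state(); print(s)
E
```

```text
pics
side [[-0.083, 0.881, -0.467, 1.025], [0.997, 0.076, -0.034, -0.01], [0.006, -0.468, -0.884, 1.095], [0.0, 0.0, 0.0, 1.0]] 392.48192947518237 271.4410957015301 213.8117592695969 [-0.06082272  0.          0.          0.          0.        ]
top [[0.074, -0.975, 0.207, 0.247], [-0.997, -0.072, 0.02, -0.05], [-0.005, -0.208, -0.978, 1.305], [0.0, 0.0, 0.0, 1.0]] 466.94622108793004 273.5535495644654 221.4504913672594 [-0.13889005  0.          0.          0.          0.        ]
{'time': 0.1, 'joint_positions': array([ 1.10641457,  0.33282224, -0.06469485,  1.46083703,  0.02156542,
        1.34990514, -0.0884816 ]), 'joint_vel': array([ 1.30422845e-03,  7.40216913e-05, -1.02453012e-03,  3.78717714e-04,
        4.40198370e-04,  1.23901081e-05,  7.44717025e-04]), 'joint_torque': array([ 1.96819899e-03, -6.24545717e+01,  2.49633315e-02, -3.90714204e+01,
       -6.13710308e-02,  3.67160852e-02,  3.76390247e-06]), 'ee_pos': array([ 0.26707822, -0.56468348,  0.2218347 ]), 'eef_rot': array([-0.59717107,  0.37868086, -0.37790792,  0.59763963]), 'ft_force': array([-0.78825295, -0.03222042,  0.03695433]), 'torque': array([-0.01651875, -0.05200567, -0.00464408]), 'width': 0.08678037308077326}
```

View pics/side0.png

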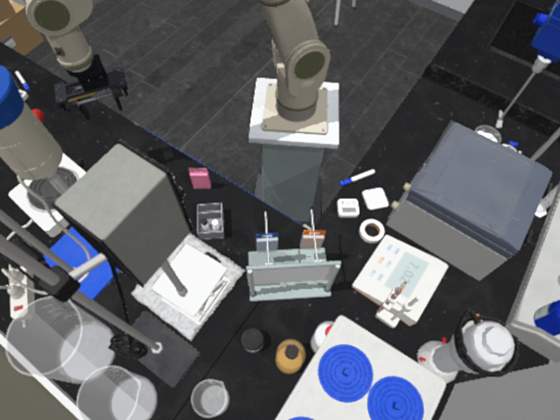

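View pics/top0.png

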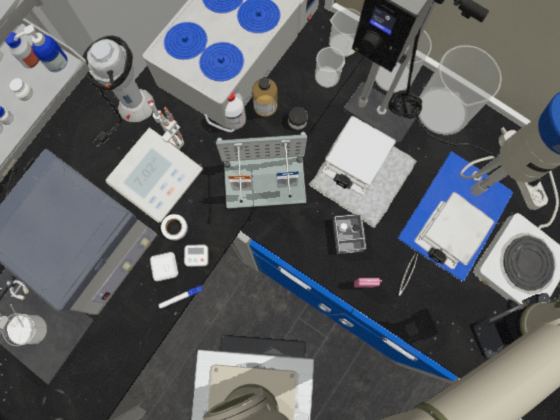

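The blue kit hangs at top (288,178) and side (266,240). The orange kit is at top (240,180) and the pink look-alike stands at top (368,282). I take the blue one and check it in a close crop.

Run:
```python
import cv2,numpy as np
t=cv2.imread('pics/top0.png'); s=cv2.imread('pics/side0.png')
a=cv2.resize(t[125:265,205:385],None,fx=4.4,fy=4.2,interpolation=cv2.INTER_CUBIC)
b=cv2.resize(s[190:310,180:345],None,fx=4.8,fy=4.8,interpolation=cv2.INTER_CUBIC)
cv2.imwrite('pics/ct.png',a);cv2.imwrite('pics/cs.png',b)
```

```text
(no output)
```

View pics/ct.png

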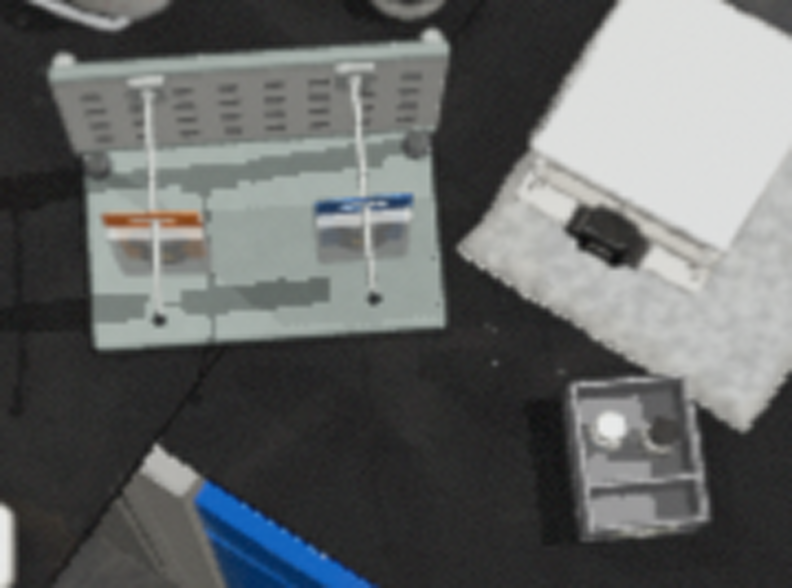

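View pics/cs.png

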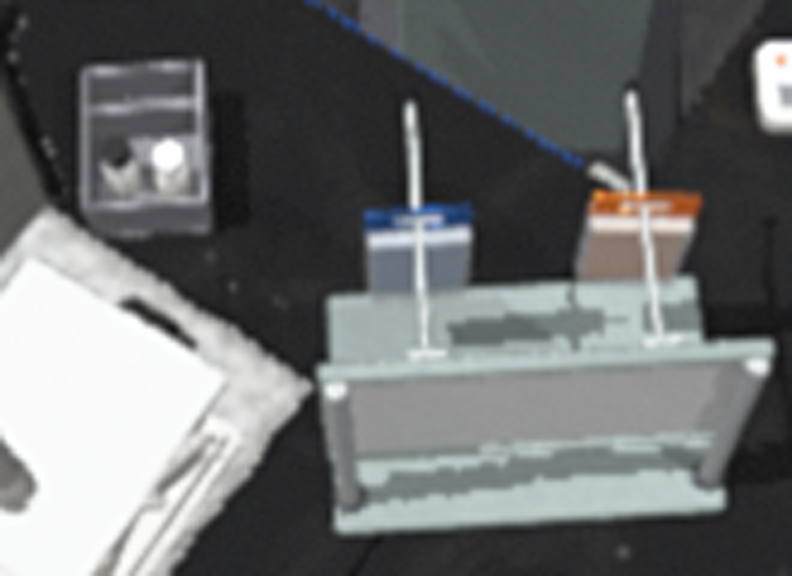

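The crop confirms the blue header at top (288,174), with its peg's ball at about (290,196). The orange kit is on the other peg, at the robot's left. Next I measure.

```bash
cat > m.py <<'E'
from h import *
t=load('top0');s=load('side0')
T=lambda x,y:(205+x/4.4,125+y/4.2)
S=lambda x,y:(180+x/4.8,190+y/4.8)
E
python3 - <<'E'
from m import *
p=lambda n,v:print(n,np.round(np.array(v)*1000,1).tolist())
p('base FL',onz(t,*T(96,348),.012));p('base FR',onz(t,*T(445,326),.012))
p('panel TL',onz(t,*T(52,68),.207));p('panel TR',onz(t,*T(447,45),.207))
p('side panelTL(right)',onz(s,*S(772,345),.207));p('side panelTR',onz(s,*S(320,370),.207))
p('side base back L',onz(s,*S(724,508),.012));p('side base back R',onz(s,*S(336,528),.012))
for n,a,b in [('ball R',(374,299),(409,104)),('ball L',(159,320),(630,96)),('hdrR R',(413,198),(366,212)),('hdrR L',(314,203),(471,208)),('rootR',(355,70),(428,352))]:
    P,e=tri(t,T(*a),s,S(*b)); print(n,np.round(P*1000,1),round(e*1000,1))
# header top z=200
p('hdr topR top',onz(t,*T(413,197),.2));p('hdr topL top',onz(t,*T(314,202),.2))
p('hdr topR side',onz(s,*S(364,210),.2));p('hdr topL side',onz(s,*S(471,205),.2))
for n,x,y in [('cTL',568,384),('cTR',685,377),('cBR',708,521),('cBL',583,535)]: p('caddy top '+n,onz(t,*T(x,y),.045))
for n,x,y in [('TL',80,63),('TR',203,60),('BR',212,210),('BL',82,215)]: p('caddy side '+n,onz(s,*S(x,y),.045))
p('divider top',onz(t,*T(588,486),.045));p('divider top R',onz(t,*T(697,475),.045))
# vials
p('white',onz(t,*T(610,428),.045)); p('pink',onz(t,368,282,.1))
# cube of side: four corners at assumed heights
for z in (0,.1,.2,.3,.4):
  p(f'cube z{z}',[onz(s,120,146,z),onz(s,190,238,z),onz(s,57,205,z),onz(s,135,290,z)])
for z in (.2,.4,.6): p(f'blackbox z{z}',[onz(t,366,0,z),onz(t,354,45,z),onz(t,392,65,z),onz(t,425,0,z)])
E
```

```text
base FL [550.4, 112.7, 12.0]
base FR [582.2, -112.1, 12.0]
panel TL [674.5, 130.2, 207.0]
panel TR [705.2, -93.8, 207.0]
side panelTL(right) [672.1, 133.7, 207.0]
side panelTR [704.4, -91.2, 207.0]
side base back L [699.6, 137.3, 12.0]
side base back R [730.5, -88.8, 12.0]
ball R [546.8 -61.8 199.4] 1.7
ball L [527.5  57.4 191.8] 1.9
hdrR R [611.2 -79.2 196.1] 2.7
hdrR L [604.  -24.  195.9] 1.9
rootR [687.8 -40.5 200.3] 3.8
hdr topR top [610.6, -80.5, 200.0]
hdr topL top [603.4, -25.0, 200.0]
hdr topR side [611.8, -78.8, 200.0]
hdr topL side [604.2, -23.1, 200.0]
caddy top cTL [540.0, -190.2, 45.0]
caddy top cTR [550.2, -264.0, 45.0]
caddy top cBR [455.0, -281.9, 45.0]
caddy top cBL [440.3, -204.3, 45.0]
caddy side TL [452.8, -282.5, 45.0]
caddy side TR [443.9, -204.1, 45.0]
caddy side BR [548.4, -183.7, 45.0]
caddy side BL [558.7, -262.9, 45.0]
divider top [472.8, -205.9, 45.0]
divider top R [485.0, -273.9, 45.0]
white [512.4, -217.9, 45.0]
pink [360.2, -280.6, 100.0]
cube z0 [[223.8, -603.6, 0.0], [551.3, -293.5, 0.0], [473.9, -748.2, 0.0], [727.8, -423.4, 0.0]]
cube z0.1 [[296.9, -549.5, 100.0], [594.5, -267.7, 100.0], [524.2, -680.8, 100.0], [754.9, -385.6, 100.0]]
cube z0.2 [[370.0, -495.3, 200.0], [637.7, -241.8, 200.0], [574.4, -613.4, 200.0], [782.0, -347.9, 200.0]]
cube z0.3 [[443.1, -441.1, 300.0], [680.9, -215.9, 300.0], [624.7, -546.0, 300.0], [809.1, -310.2, 300.0]]
cube z0.4 [[516.2, -386.9, 400.0], [724.1, -190.1, 400.0], [675.0, -478.7, 400.0], [836.2, -272.5, 400.0]]
blackbox z0.2 [[1134.8, -239.2, 200.0], [982.9, -207.8, 200.0], [930.8, -311.5, 200.0], [1155.2, -409.4, 200.0]]
blackbox z0.4 [[974.0, -205.0, 400.0], [849.6, -179.3, 400.0], [807.0, -264.2, 400.0], [990.7, -344.4, 400.0]]
blackbox z0.6 [[813.3, -170.8, 600.0], [716.4, -150.8, 600.0], [683.1, -216.9, 600.0], [826.3, -279.3, 600.0]]
```

Run:
```python
import cv2
t=cv2.imread('pics/top0.png'); s=cv2.imread('pics/side0.png')
cv2.imwrite('pics/ct2.png',cv2.resize(t[0:300,290:560],None,fx=2.6,fy=2,interpolation=cv2.INTER_CUBIC))
cv2.imwrite('pics/cs2.png',cv2.resize(s[60:360,0:260],None,fx=2,fy=2,interpolation=cv2.INTER_CUBIC))
```

```text
(no output)
```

View pics/ct2.png

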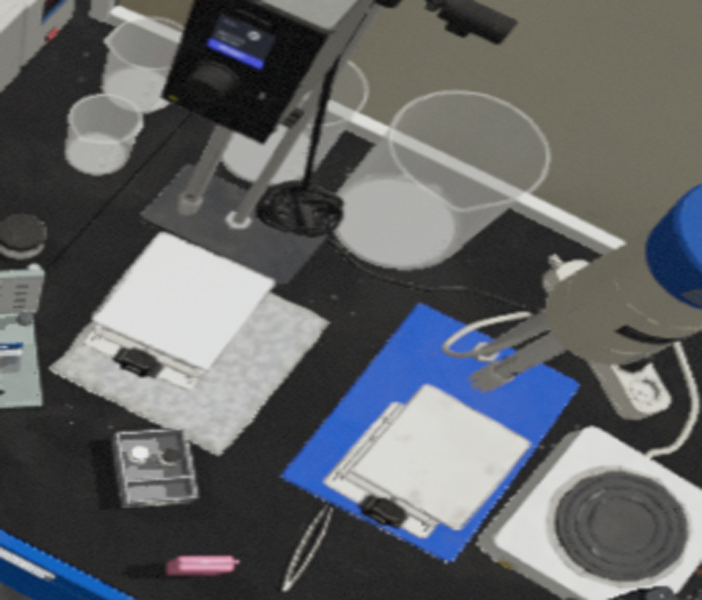

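View pics/cs2.png

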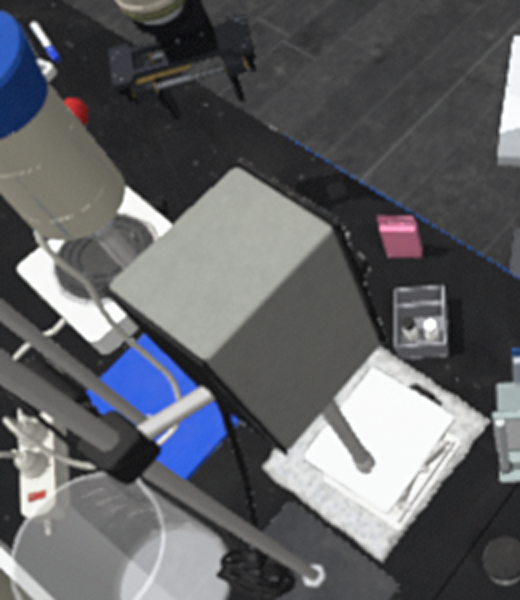

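Run:
```python
from m import *
for n,a,b in [('front bottom left corner',(353,38),(192,235)),('front bottom left corner',(392,67),(192,235)),('fbr?',(392,67),(180,210)),('front bottom-left',(354,38),(145,285)),('shaft foot L',(363,101),(162,288))]:
    P,e=tri(t,a,s,b); print(n,np.round(P*1000,1),round(e*1000,1))
# balance pole things: stand axis
o=lambda P:np.round(P*1000,1)
u=np.array([582.2-550.4,-112.1-112.7]);print(np.degrees(np.arctan2(u[0],-u[1])))
u=np.array([705.2-674.5,-93.8-130.2]);print(np.degrees(np.arctan2(u[0],-u[1])))
print('state yaw'); 
from scipy.spatial.transform import Rotation as R
st=read_state(); M=R.from_quat(st['eef_rot']).as_matrix(); print(np.round(M,3),st['time'])
```

```text
front bottom left corner [ 776.  -155.9  532.6] 4.6
front bottom left corner [ 748.2 -206.8  477.4] 76.1
fbr? [ 724.  -211.   518.3] 49.1
front bottom-left [ 838.6 -201.6  460.8] 63.9
shaft foot L [ 788.2 -243.9  266.7] 40.0
8.051585700347497
7.8039711459244785
state yaw
[[ 0.428 -0.001  0.904]
 [-0.904  0.001  0.428]
 [-0.001 -1.    -0.   ]] 0.1
```

Run:
```python
import cv2,numpy as np
t=cv2.imread('pics/top0.png'); s=cv2.imread('pics/side0.png')
a=cv2.resize(t[135:205,270:310],None,fx=8,fy=8,interpolation=cv2.INTER_NEAREST)
b=cv2.resize(s[205:275,245:285],None,fx=8,fy=8,interpolation=cv2.INTER_NEAREST)
b=np.clip(b.astype(float)*1.0,0,255).astype(np.uint8)
im=np.hstack([a,b])
im=np.clip(255*(im/255.)**.6,0,255).astype(np.uint8)
cv2.imwrite('pics/z.png',im)
```

```text
(no output)
```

View pics/z.png

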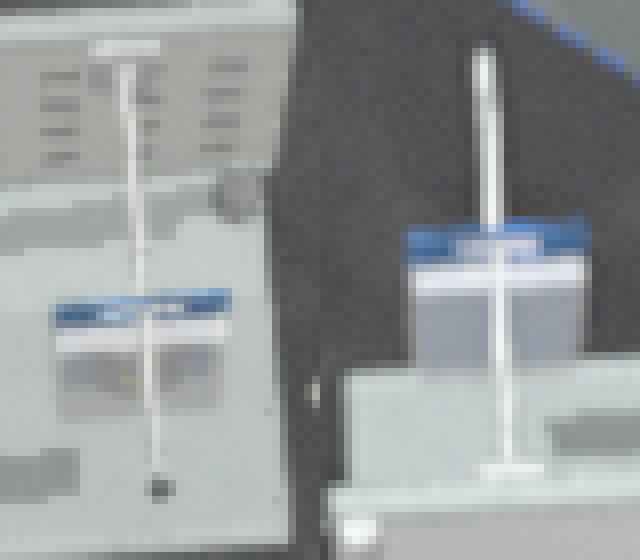

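Run:
```python
from m import *
C=np.array([.6415,.0126,0]);th=np.radians(7.95);X=np.array([np.cos(th),np.sin(th),0]);Y=np.array([-X[1],X[0],0]);Z=np.array([0,0,1.])
W=lambda x,y,z:C+(x*X+y*Y)/1000+Z*z/1000
for y in(-60,60):
  print(y,'root',proj(t,W(40,y,190)).round(1),proj(s,W(40,y,190)).round(1),'bend',proj(t,W(-80,y,190)).round(1),proj(s,W(-80,y,190)).round(1))
  for a in (15,25,35,45):
    b=np.radians(a); f=lambda L:W(-80-L*np.cos(b),y,190+L*np.sin(b))
    print(a,'ball top',proj(t,f(34)).round(1),'side wire end(30)',proj(s,f(30)).round(1))
for n,P in [('base FL',W(-75,115,12)),('FR',W(-75,-115,12)),('panTR',W(40,-115,207)),('panTRb',W(48,-115,207))]: print(n,proj(t,P).round(1),proj(s,P).round(1))
print([T(445,326),T(447,45),S(320,370)])
# kit header in stand frame
for P in [(610.6,-80.5),(603.4,-25.0),(611.8,-78.8),(604.2,-23.1)]:
  d=np.array([P[0]/1000,P[1]/1000,0])-C; print(np.round([d@X*1000,d@Y*1000],1))
```

```text
-60 root [[285.2 142.6]] [[268.  265.4]] bend [[288.6 187.9]] [[265.6 221.6]]
15 ball top [[289.7 199.7]] side wire end(30) [[265.  210.3]]
25 ball top [[289.7 198.4]] side wire end(30) [[265.1 210. ]]
35 ball top [[289.6 196.6]] side wire end(30) [[265.1 210. ]]
45 ball top [[289.6 194.6]] side wire end(30) [[265.1 210.4]]
60 root [[238.1 145.6]] [[316.9 262.9]] bend [[240.3 190.9]] [[311.8 219.4]]
15 ball top [[240.7 202.9]] side wire end(30) [[311.  208.1]]
25 ball top [[240.5 201.5]] side wire end(30) [[311.2 207.8]]
35 ball top [[240.3 199.8]] side wire end(30) [[311.5 207.9]]
45 ball top [[240.1 197.8]] side wire end(30) [[311.8 208.3]]
base FL [[225.7 207.4]] [[324.5 247. ]]
FR [[306.  202.3]] [[247.7 250.9]]
panTR [[307.2 138.8]] [[245.1 264. ]]
panTRb [[306.9 135.8]] [[245.2 267.2]]
[(306.1363636363636, 202.61904761904762), (306.59090909090907, 135.71428571428572), (246.66666666666669, 267.08333333333337)]
[-43.5 -87.9]
[-42.9 -32. ]
[-42.1 -86.4]
[-41.9 -30.2]
```

Findings:
- **Stand:** yaw is about 8°, centred near (641.5, 12.6).
- **Blue kit:** centred at about (607.5, -52), 37 mm behind the bend. Its underside should be at 96 mm.
- **Peg tip slope:** the top view of the ball suggests about 38–40°. I will check this by feel.

I approach at z ≈ 290 mm.

jog_arm([
  {"translation": [0, 0, 35], "twist": 0},
  {"translation": [0, 0, 35], "twist": 0},
  {"translation": [22, 33, 0], "twist": -0.03},
  {"translation": [22, 33, 0], "twist": -0.03},
  {"translation": [22, 33, 0], "twist": -0.03},
  {"translation": [22, 33, 0], "twist": -0.03},
  {"translation": [22, 33, 0], "twist": -0.03},
  {"translation": [22, 33, 0], "twist": -0.03},
  {"translation": [22, 33, 0], "twist": -0.03},
  {"translation": [22, 33, 0], "twist": -0.03},
  {"translation": [22, 33, 0], "twist": -0.03},
  {"translation": [22, 33, 0], "twist": -0.03},
  {"translation": [22, 33, 0], "twist": 0},
  {"translation": [22, 33, 0], "twist": 0},
  {"translation": [22, 33, 0], "twist": 0},
  {"translation": [22, 33, 0], "twist": 0},
  {"translation": [22, 33, 0], "twist": 0},
  {"translation": [0, 0, 0], "twist": 0},
], grip=0)

```text
time: 1.9
ee_pos: [0.5987, -0.0635, 0.2916]
eef_rot: [-0.535, 0.462, -0.46, 0.537]
ft_force: [-0.7, -0.8, 0.1]
width: 0.0875
```

jog_arm([
  {"translation": [9, 11.5, 0], "twist": -0.011},
  {"translation": [0, 0, -30], "twist": 0},
  {"translation": [0, 0, 0], "twist": 0},
])

```text
time: 2.2
ee_pos: [0.6046, -0.0585, 0.2587]
eef_rot: [0.533, -0.468, 0.464, -0.53]
ft_force: [-1.1, 0.0, -0.9]
width: 0.0873
```

Run:
```python
from h import *
from scipy.spatial.transform import Rotation as R
for n in('side','top'): snap(n,n+'1')
t=cv2.imread('pics/top1.png'); s=cv2.imread('pics/side1.png')
cv2.imwrite('pics/z1.png',np.hstack([cv2.resize(t[120:230,215:345],None,fx=3,fy=3.5),cv2.resize(s[150:300,200:340],None,fx=2.75,fy=2.567)]))
st=read_state(); print(st['ee_pos'],R.from_quat(st['eef_rot']).as_matrix().round(4),st['ft_force'])
```

```text
[ 0.60570742 -0.05902161  0.26239703] [[ 1.300e-01 -1.700e-03  9.915e-01]
 [-9.915e-01 -2.000e-04  1.300e-01]
 [-0.000e+00 -1.000e+00 -1.700e-03]] [-0.07648354  0.49816427  1.17402815]
```

View pics/z1.png

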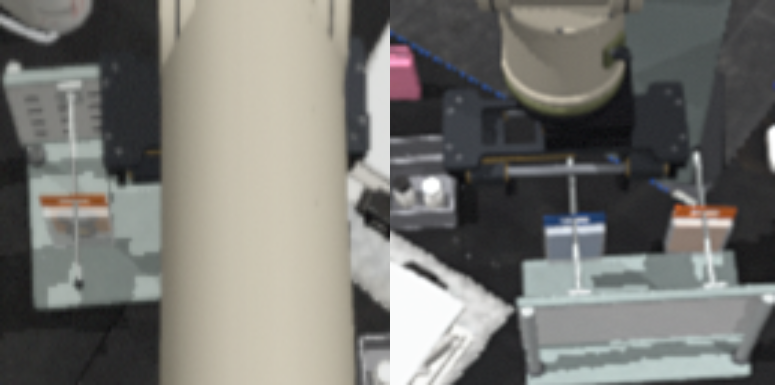

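The gripper straddles the blue kit from above, but y is about 7 mm short. I correct it and settle.

jog_arm([
  {"translation": [1, 3.5, 0], "twist": -0.004},
  {"translation": [1, 3.5, 0], "twist": -0.004},
  {"translation": [0, 0, 0], "twist": 0},
  {"translation": [0, 0, 0], "twist": 0},
  {"translation": [0, 0, 0], "twist": 0},
])

```text
time: 2.8
ee_pos: [0.6083, -0.0516, 0.2628]
eef_rot: [-0.53, 0.468, -0.469, 0.53]
ft_force: [-0.9, 0.1, -0.4]
width: 0.087
```

Run:
```python
from h import *
from scipy.spatial.transform import Rotation as R
st=read_state(); print(st['ee_pos'],R.from_quat(st['eef_rot']).as_matrix().round(4)[:,0],st['ft_force'])
```

```text
[ 0.60828127 -0.05163386  0.26279853] [ 1.224e-01 -9.925e-01  3.000e-04] [-0.90879876  0.11164747 -0.35640764]
```

jog_arm([
  {"translation": [0, 0, -20], "twist": 0.014},
  {"translation": [0, 0, -20], "twist": 0},
  {"translation": [0, 0, -20], "twist": 0},
  {"translation": [0, 0, -18], "twist": 0},
  {"translation": [0, 0, -15], "twist": 0},
  {"translation": [0, 0, -12], "twist": 0},
  {"translation": [0, 0, -8], "twist": 0},
  {"translation": [0, 0, 0], "twist": 0},
  {"translation": [0, 0, 0], "twist": 0},
  {"translation": [0, 0, 0], "twist": 0},
])

```text
time: 3.8
ee_pos: [0.6087, -0.0515, 0.1505]
eef_rot: [-0.533, 0.464, -0.465, 0.533]
ft_force: [-0.2, -0.5, 0.1]
width: 0.0869
```

Run:
```python
from h import *
for n in('side','top'): snap(n,n+'2')
t=cv2.imread('pics/top2.png'); s=cv2.imread('pics/side2.png')
cv2.imwrite('pics/z2.png',cv2.resize(s[180:290,210:340],None,fx=5,fy=5))
for i in range(5):
  st=read_state(); print(st['time'],st['ee_pos'],st['ft_force'],st['torque'])
```

```text
3.9 [ 0.60863309 -0.05147581  0.15029474] [-0.19427162 -0.15995103 -0.37031154] [0.03926445 0.03515735 0.03846799]
3.9 [ 0.60863309 -0.05147581  0.15029474] [-0.19427162 -0.15995103 -0.37031154] [0.03926445 0.03515735 0.03846799]
3.9 [ 0.60863309 -0.05147581  0.15029474] [-0.19427162 -0.15995103 -0.37031154] [0.03926445 0.03515735 0.03846799]
3.9 [ 0.60863309 -0.05147581  0.15029474] [-0.19427162 -0.15995103 -0.37031154] [0.03926445 0.03515735 0.03846799]
3.9 [ 0.60863309 -0.05147581  0.15029474] [-0.19427162 -0.15995103 -0.37031154] [0.03926445 0.03515735 0.03846799]
```

View pics/z2.png

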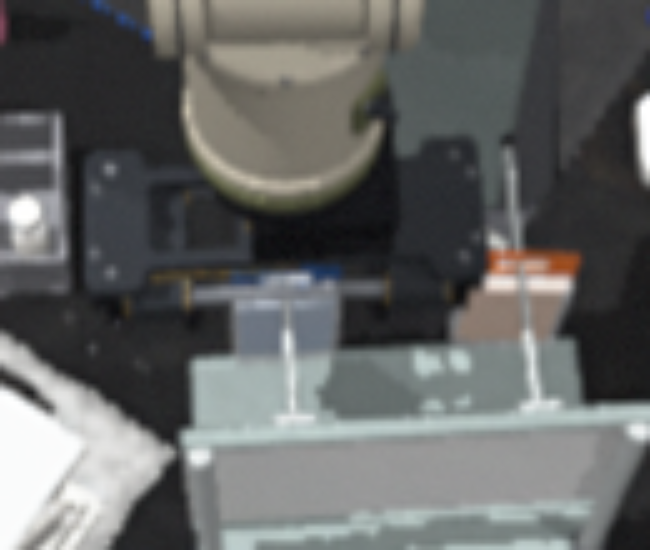

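The fingers straddle the kit symmetrically, with the kit's middle and the fingers' middle both at crop x≈286. I close on it.

jog_arm([
  {"translation": [0, 0, 0], "twist": 0},
  {"translation": [0, 0, 0], "twist": 0},
  {"translation": [0, 0, 0], "twist": 0},
  {"translation": [0, 0, 0], "twist": 0},
  {"translation": [0, 0, 0], "twist": 0},
  {"translation": [0, 0, 0], "twist": 0},
  {"translation": [0, 0, 0], "twist": 0},
  {"translation": [0, 0, 0], "twist": 0},
  {"translation": [0, 0, 0], "twist": 0},
  {"translation": [0, 0, 0], "twist": 0},
], grip=1, grip_force=14)

```text
time: 4.9
ee_pos: [0.6083, -0.0515, 0.1496]
eef_rot: [0.533, -0.465, 0.465, -0.533]
ft_force: [0.3, 0.0, 0.5]
width: 0.056
```

jog_arm([
  {"translation": [0, 0, 1.5], "twist": 0},
  {"translation": [0, 0, 1.5], "twist": 0},
  {"translation": [0, 0, 0], "twist": 0},
  {"translation": [0, 0, 0], "twist": 0},
])

```text
time: 5.3
ee_pos: [0.6083, -0.0515, 0.1526]
eef_rot: [0.533, -0.465, 0.465, -0.533]
ft_force: [-0.4, 0.2, -1.0]
width: 0.0562
```

Run:
```python
from h import *
F=[];Q=[]
for i in range(6):
  camera('side'); st=read_state(); F.append(st['ft_force']);Q.append(st['ee_pos'])
print(np.round(F,2),np.std(F,0)); print(np.mean(Q,0),np.mean(F,0))
```

```text
[[ 0.12 -0.24 -0.22]
 [ 0.23 -0.3  -0.13]
 [ 0.72 -0.44 -1.02]
 [-0.04 -0.41  0.07]
 [ 0.26  0.19 -0.61]
 [-1.13  0.   -0.8 ]] [0.56852805 0.22592111 0.38563732]
[ 0.60821869 -0.05149102  0.15252628] [ 0.02673004 -0.19961761 -0.45144469]
```

jog_arm([
  {"translation": [-4, -0.6, 0], "twist": 0},
  {"translation": [-4, -0.6, 0], "twist": 0},
  {"translation": [-4, -0.6, 0], "twist": 0},
  {"translation": [-4, -0.6, 0], "twist": 0},
  {"translation": [-4, -0.5, 0], "twist": 0},
  {"translation": [-4, -0.5, 0], "twist": 0},
  {"translation": [-4, -0.6, 0], "twist": 0},
  {"translation": [-4, -0.6, 0], "twist": 0},
  {"translation": [0, 0, 0], "twist": 0},
])

```text
time: 6.5
ee_pos: [0.5758, -0.0563, 0.1526]
eef_rot: [0.533, -0.465, 0.465, -0.533]
ft_force: [0.2, -0.4, -0.4]
width: 0.0561
```

```bash
cat > f.py <<'E'
from h import *
X=np.array([.9904,.1383,0]);C=np.array([641.5,12.6,0]);Y=np.array([-.1383,.9904,0])
F=[];Q=[]
for i in range(5):
  camera('side'); st=read_state(); F.append(st['ft_force']);Q.append(st['ee_pos'])
q=np.mean(Q,0)*1000;f=np.mean(F,0)
print('t',st['time'],'q',q.round(1),'f',f.round(2),'fx_st',round(f@X,2),'stand x,y',((q-C)@X).round(1),((q-C)@Y).round(1),'w',round(st['width'],4))
E
python3 f.py
```

```text
t 6.75 q [576.3 -56.1 152.6] f [ 0.13  0.11 -0.47] fx_st 0.14 stand x,y -74.1 -59.0 w 0.0565
```

jog_arm([
  {"translation": [-2.5, -0.35, 0], "twist": 0},
  {"translation": [-2.5, -0.35, 0], "twist": 0},
  {"translation": [0, 0, 0], "twist": 0},
])

```text
time: 7.05
ee_pos: [0.5709, -0.0569, 0.1526]
eef_rot: [0.533, -0.465, 0.465, -0.533]
ft_force: [-0.7, -0.1, -0.4]
width: 0.0566
```

```bash
python3 f.py
```

```text
t 7.3 q [571.2 -56.8 152.6] f [-0.49  0.17 -0.64] fx_st -0.47 stand x,y -79.2 -59.1 w 0.0559
```

jog_arm([
  {"translation": [-2, -0.3, 0.8], "twist": 0},
  {"translation": [0, 0, 0], "twist": 0},
])

```text
time: 7.5
ee_pos: [0.5691, -0.0572, 0.1535]
eef_rot: [0.533, -0.465, 0.465, -0.533]
ft_force: [0.2, -0.3, -1.1]
width: 0.0561
```

```bash
python3 f.py
```

```text
t 7.75 q [569.3 -57.1 153.4] f [-0.3  -0.11 -0.56] fx_st -0.31 stand x,y -81.2 -59.1 w 0.0559
```

jog_arm([
  {"translation": [-2, -0.3, 1.4], "twist": 0},
  {"translation": [0, 0, 0], "twist": 0},
])

```text
time: 7.95
ee_pos: [0.5671, -0.0575, 0.155]
eef_rot: [0.533, -0.465, 0.465, -0.533]
ft_force: [-0.5, -0.2, -1.1]
width: 0.056
```

```bash
python3 f.py
```

```text
t 8.2 q [567.2 -57.4 154.8] f [ 0.23  0.16 -0.98] fx_st 0.25 stand x,y -83.2 -59.1 w 0.0562
```

jog_arm([
  {"translation": [-2, -0.3, 1.5], "twist": 0},
  {"translation": [0, 0, 0], "twist": 0},
])

```text
time: 8.4
ee_pos: [0.5652, -0.0577, 0.1565]
eef_rot: [-0.533, 0.465, -0.465, 0.533]
ft_force: [0.1, 0.3, -0.5]
width: 0.0563
```

```bash
python3 f.py
```

```text
t 8.65 q [565.2 -57.7 156.3] f [ 0.28  0.32 -0.45] fx_st 0.33 stand x,y -85.2 -59.1 w 0.0561
```

jog_arm([
  {"translation": [-2, -0.3, 1.6], "twist": 0},
  {"translation": [-2, -0.3, 1.6], "twist": 0},
  {"translation": [0, 0, 0], "twist": 0},
])

```text
time: 8.95
ee_pos: [0.5612, -0.0584, 0.1598]
eef_rot: [-0.533, 0.465, -0.465, 0.533]
ft_force: [-0.4, -0.3, -0.7]
width: 0.0563
```

```bash
python3 f.py
```

```text
t 9.2 q [561.3 -58.3 159.6] f [ 0.12  0.01 -0.87] fx_st 0.12 stand x,y -89.3 -59.2 w 0.0561
```

jog_arm([
  {"translation": [0, 0, 0.8], "twist": 0},
  {"translation": [0, 0, 0], "twist": 0},
])

```text
time: 9.4
ee_pos: [0.5613, -0.0583, 0.1603]
eef_rot: [-0.533, 0.465, -0.465, 0.533]
ft_force: [-0.3, -0.4, 0.1]
width: 0.056
```

```bash
python3 f.py
```

```text
t 9.65 q [561.3 -58.3 160.3] f [-0.24 -0.42 -0.32] fx_st -0.29 stand x,y -89.3 -59.1 w 0.0562
```

jog_arm([
  {"translation": [0, 0, 0.7], "twist": 0},
  {"translation": [0, 0, 0], "twist": 0},
])

```text
time: 9.85
ee_pos: [0.5613, -0.0583, 0.1611]
eef_rot: [-0.533, 0.465, -0.465, 0.533]
ft_force: [0.2, -0.1, -1.3]
width: 0.0564
```

```bash
python3 f.py
```

```text
t 10.1 q [561.3 -58.3 161. ] f [ 0.1   0.14 -0.62] fx_st 0.12 stand x,y -89.3 -59.1 w 0.0563
```

jog_arm([
  {"translation": [0, 0, 0.6], "twist": 0},
  {"translation": [0, 0, 0], "twist": 0},
])

```text
time: 10.3
ee_pos: [0.5613, -0.0583, 0.1616]
eef_rot: [0.533, -0.465, 0.465, -0.533]
ft_force: [-0.1, -0.2, -0.0]
width: 0.0563
```

```bash
python3 f.py
```

```text
t 10.55 q [561.3 -58.3 161.6] f [-0.2  -0.34 -0.8 ] fx_st -0.25 stand x,y -89.3 -59.1 w 0.0562
```

jog_arm([
  {"translation": [0, 0, 0.6], "twist": 0},
  {"translation": [0, 0, 0], "twist": 0},
])

```text
time: 10.75
ee_pos: [0.5613, -0.0583, 0.1623]
eef_rot: [-0.533, 0.465, -0.465, 0.533]
ft_force: [0.1, -0.3, -1.1]
width: 0.0561
```

```bash
python3 f.py
```

```text
t 11.0 q [561.3 -58.3 162.2] f [ 0.13  0.18 -0.73] fx_st 0.15 stand x,y -89.3 -59.1 w 0.0559
```

jog_arm([
  {"translation": [0, 0, 0.6], "twist": 0},
  {"translation": [0, 0, 0], "twist": 0},
])

```text
time: 11.2
ee_pos: [0.5613, -0.0583, 0.1629]
eef_rot: [-0.533, 0.465, -0.465, 0.533]
ft_force: [-0.8, 0.1, -0.8]
width: 0.0562
```

```bash
python3 f.py
```

```text
t 11.45 q [561.3 -58.3 162.8] f [ 0.29  0.12 -0.87] fx_st 0.31 stand x,y -89.3 -59.1 w 0.0563
```

jog_arm([
  {"translation": [0, 0, 0.6], "twist": 0},
  {"translation": [0, 0, 0], "twist": 0},
])

```text
time: 11.65
ee_pos: [0.5612, -0.0583, 0.1633]
eef_rot: [0.533, -0.465, 0.465, -0.533]
ft_force: [1.0, -0.8, -0.2]
width: 0.0561
```

```bash
python3 f.py
python3 - <<'E'
from h import *
s=cv2.imread('pics/side2.png');c=snap('side','side3');s=cv2.cvtColor(c['img'],cv2.COLOR_RGB2BGR)
cv2.imwrite('pics/z3.png',cv2.resize(s[170:290,210:340],None,fx=5,fy=5,interpolation=cv2.INTER_CUBIC))
E
```

```text
t 11.9 q [561.2 -58.3 163.3] f [ 0.14 -0.41 -1.45] fx_st 0.08 stand x,y -89.3 -59.1 w 0.0564
```

View pics/z3.png

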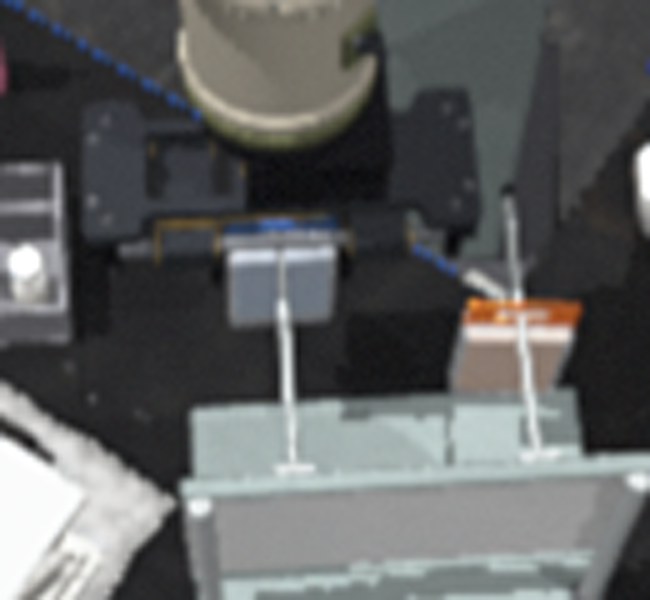

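Upper contact is at tool z ≈ 163.1 here, so the slot's centre lies at about 161.5. That fits a slope of roughly 40–45°. I go back to the centre and follow about 42°.

jog_arm([
  {"translation": [0, 0, -1.7], "twist": 0},
  {"translation": [-2, -0.3, 1.8], "twist": 0},
  {"translation": [-2, -0.3, 1.8], "twist": 0},
  {"translation": [0, 0, 0], "twist": 0},
])

```text
time: 12.35
ee_pos: [0.5571, -0.059, 0.1656]
eef_rot: [0.533, -0.465, 0.465, -0.533]
ft_force: [-0.7, -0.7, -0.7]
width: 0.0559
```

```bash
python3 f.py
```

```text
t 12.6 q [557.2 -59.  165.4] f [-0.06 -0.62 -1.18] fx_st -0.15 stand x,y -93.4 -59.2 w 0.0561
```

jog_arm([
  {"translation": [-2, -0.3, 1.7], "twist": 0},
  {"translation": [-2, -0.3, 1.7], "twist": 0},
  {"translation": [0, 0, 0], "twist": 0},
])

```text
time: 12.9
ee_pos: [0.5527, -0.0596, 0.1687]
eef_rot: [0.533, -0.465, 0.465, -0.533]
ft_force: [-0.9, 0.1, -2.8]
width: 0.0559
```

```bash
python3 f.py
```

```text
t 13.15 q [552.9 -59.6 168.5] f [-2.18 -0.29 -2.18] fx_st -2.2 stand x,y -97.7 -59.3 w 0.056
```

Now contact is from above on the slot's lower edge (fx −2.2, fz −1.7 net), so I'm too high. The upper-limit points give a slope of about 30°. I lower by 2.6 mm and then follow 30°.

jog_arm([
  {"translation": [0, 0, -1.3], "twist": 0},
  {"translation": [0, 0, -1.3], "twist": 0},
  {"translation": [0, 0, 0], "twist": 0},
])

```text
time: 13.45
ee_pos: [0.5535, -0.0594, 0.1661]
eef_rot: [-0.533, 0.464, -0.465, 0.533]
ft_force: [0.2, -0.3, -0.7]
width: 0.0564
```

```bash
python3 f.py
```

```text
t 13.7 q [553.5 -59.5 166.2] f [ 0.02 -0.12 -0.61] fx_st 0.0 stand x,y -97.2 -59.2 w 0.0561
```

jog_arm([
  {"translation": [0, 0, -1], "twist": 0},
  {"translation": [0, 0, 0], "twist": 0},
])

```text
time: 13.9
ee_pos: [0.5532, -0.0595, 0.165]
eef_rot: [0.533, -0.465, 0.465, -0.533]
ft_force: [-0.4, -0.2, -0.7]
width: 0.0561
```

```bash
python3 f.py
```

```text
t 14.15 q [553.2 -59.5 165.1] f [-0.24 -0.13 -0.81] fx_st -0.25 stand x,y -97.4 -59.2 w 0.0562
```

jog_arm([
  {"translation": [0, 0, -0.8], "twist": 0},
  {"translation": [0, 0, 0], "twist": 0},
])

```text
time: 14.35
ee_pos: [0.5532, -0.0595, 0.1642]
eef_rot: [0.533, -0.465, 0.465, -0.533]
ft_force: [0.1, -0.0, -0.4]
width: 0.0559
```

```bash
python3 f.py
```

```text
t 14.6 q [553.2 -59.5 164.3] f [-0.18  0.01 -0.69] fx_st -0.17 stand x,y -97.4 -59.2 w 0.0561
```

jog_arm([
  {"translation": [0, 0, -0.8], "twist": 0},
  {"translation": [0, 0, 0], "twist": 0},
])

```text
time: 14.8
ee_pos: [0.5532, -0.0595, 0.1634]
eef_rot: [0.533, -0.465, 0.465, -0.533]
ft_force: [0.0, 0.4, -0.2]
width: 0.056
```

```bash
python3 f.py
```

```text
t 15.05 q [553.2 -59.5 163.4] f [ 0.28  0.37 -0.47] fx_st 0.33 stand x,y -97.4 -59.2 w 0.056
```

jog_arm([
  {"translation": [0, 0, -0.7], "twist": 0},
  {"translation": [0, 0, 0], "twist": 0},
])

```text
time: 15.25
ee_pos: [0.5532, -0.0595, 0.1626]
eef_rot: [0.533, -0.465, 0.465, -0.533]
ft_force: [0.7, 0.3, 0.2]
width: 0.0559
```

```bash
python3 f.py
```

```text
t 15.5 q [553.2 -59.5 162.8] f [-0.05 -0.17 -0.36] fx_st -0.07 stand x,y -97.4 -59.2 w 0.0563
```

jog_arm([
  {"translation": [0, 0, -0.6], "twist": 0},
  {"translation": [0, 0, 0], "twist": 0},
])

```text
time: 15.7
ee_pos: [0.5532, -0.0595, 0.1621]
eef_rot: [0.533, -0.465, 0.465, -0.533]
ft_force: [0.2, 0.5, 0.2]
width: 0.0564
```

```bash
python3 f.py
```

```text
t 15.95 q [553.3 -59.5 162.2] f [ 0.08  0.2  -0.6 ] fx_st 0.11 stand x,y -97.4 -59.2 w 0.0564
```

Run:
```python
from h import *
s=cv2.cvtColor(snap('side','side4')['img'],cv2.COLOR_RGB2BGR);t=cv2.cvtColor(snap('top','top4')['img'],cv2.COLOR_RGB2BGR)
cv2.imwrite('pics/z4.png',np.hstack([cv2.resize(s[195:255,230:290],None,fx=8,fy=8,interpolation=cv2.INTER_CUBIC),cv2.resize(t[150:210,260:300],None,fx=8,fy=8,interpolation=cv2.INTER_CUBIC)]))
```

```text
(no output)
```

View pics/z4.png

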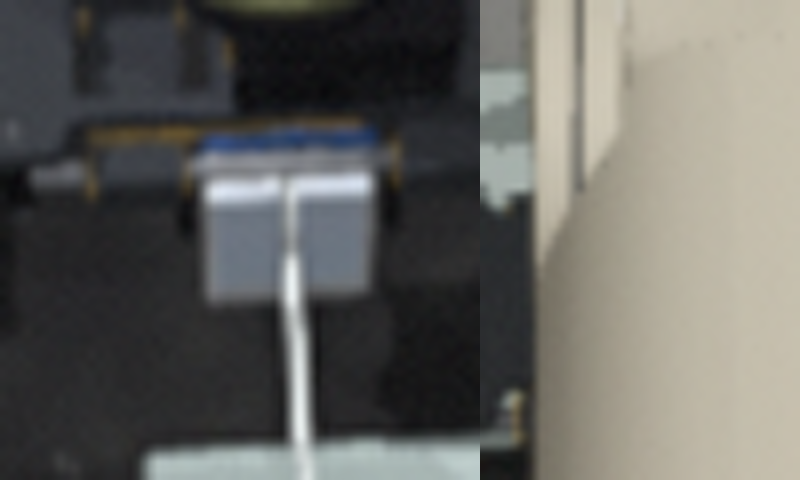

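jog_arm([
  {"translation": [0, 0, -0.7], "twist": 0},
  {"translation": [0, 0, 0], "twist": 0},
])

```text
time: 16.25
ee_pos: [0.5533, -0.0595, 0.1615]
eef_rot: [-0.533, 0.465, -0.465, 0.533]
ft_force: [-0.4, -0.2, 1.4]
width: 0.0559
```

```bash
python3 f.py
```

```text
t 16.5 q [553.3 -59.5 161.6] f [0.01 0.02 1.05] fx_st 0.01 stand x,y -97.3 -59.2 w 0.0563
```

The window at x −97.4 is about 162.0–167.5, so its centre is 164.7. Together with the earlier contact, the centre line rises at about 28°. That also agrees with the triangulated ball, at x ≈ −104 and z ≈ 203. I re-centre and follow 28°.

jog_arm([
  {"translation": [0, 0, 1.6], "twist": 0},
  {"translation": [0, 0, 1.5], "twist": 0},
  {"translation": [-2, -0.3, 1.1], "twist": 0},
  {"translation": [0, 0, 0], "twist": 0},
])

```text
time: 16.9
ee_pos: [0.5511, -0.0599, 0.1659]
eef_rot: [0.533, -0.465, 0.465, -0.533]
ft_force: [0.2, -0.2, -0.6]
width: 0.056
```

```bash
python3 f.py
```

```text
t 17.15 q [551.2 -59.8 165.7] f [ 0.31 -0.14 -0.8 ] fx_st 0.29 stand x,y -99.5 -59.3 w 0.0558
```

jog_arm([
  {"translation": [-1.5, -0.2, 0.8], "twist": 0},
  {"translation": [0, 0, 0], "twist": 0},
])

```text
time: 17.35
ee_pos: [0.5496, -0.06, 0.1666]
eef_rot: [0.533, -0.465, 0.465, -0.533]
ft_force: [-0.3, 0.6, -0.8]
width: 0.0563
```

```bash
python3 f.py
```

```text
t 17.6 q [549.7 -60.  166.5] f [ 0.15  0.03 -0.44] fx_st 0.15 stand x,y -100.9 -59.2 w 0.056
```

jog_arm([
  {"translation": [-1.5, -0.2, 0.8], "twist": 0},
  {"translation": [0, 0, 0], "twist": 0},
])

```text
time: 17.8
ee_pos: [0.5482, -0.0602, 0.1675]
eef_rot: [-0.533, 0.465, -0.465, 0.533]
ft_force: [0.2, 0.7, -0.7]
width: 0.056
```

```bash
python3 f.py
```

```text
t 18.05 q [548.3 -60.2 167.3] f [ 0.26  0.48 -0.42] fx_st 0.32 stand x,y -102.4 -59.2 w 0.0564
```

jog_arm([
  {"translation": [-1.5, -0.2, 0.8], "twist": 0},
  {"translation": [0, 0, 0], "twist": 0},
])

```text
time: 18.25
ee_pos: [0.5466, -0.0604, 0.1682]
eef_rot: [0.533, -0.465, 0.465, -0.533]
ft_force: [-0.8, -0.6, -1.3]
width: 0.056
```

```bash
python3 f.py
```

```text
t 18.5 q [546.7 -60.4 168.1] f [ 0.06 -0.25 -0.63] fx_st 0.02 stand x,y -104.0 -59.2 w 0.0562
```

jog_arm([
  {"translation": [-1.5, -0.2, 0.8], "twist": 0},
  {"translation": [0, 0, 0], "twist": 0},
])

```text
time: 18.7
ee_pos: [0.5451, -0.0607, 0.169]
eef_rot: [0.533, -0.465, 0.465, -0.533]
ft_force: [0.6, 0.1, -0.1]
width: 0.0561
```

```bash
python3 f.py
```

```text
t 18.95 q [545.2 -60.6 168.9] f [ 0.37 -0.06 -0.66] fx_st 0.36 stand x,y -105.5 -59.2 w 0.0561
```

jog_arm([
  {"translation": [-1.5, -0.2, 0.8], "twist": 0},
  {"translation": [0, 0, 0], "twist": 0},
])

```text
time: 19.15
ee_pos: [0.5437, -0.0608, 0.1698]
eef_rot: [0.533, -0.465, 0.465, -0.533]
ft_force: [0.3, 0.4, -1.0]
width: 0.056
```

```bash
python3 f.py
```

```text
t 19.4 q [543.7 -60.8 169.7] f [-0.24 -0.04 -0.7 ] fx_st -0.24 stand x,y -107.0 -59.2 w 0.0564
```

jog_arm([
  {"translation": [-1.5, -0.2, 0.8], "twist": 0},
  {"translation": [0, 0, 0], "twist": 0},
])

```text
time: 19.6
ee_pos: [0.5422, -0.0611, 0.1706]
eef_rot: [0.533, -0.465, 0.465, -0.533]
ft_force: [0.4, -0.0, -0.1]
width: 0.0558
```

```bash
python3 f.py;python3 - <<'E'
from h import *
s=cv2.cvtColor(snap('side','side5')['img'],cv2.COLOR_RGB2BGR);t=cv2.cvtColor(snap('top','top5')['img'],cv2.COLOR_RGB2BGR)
cv2.imwrite('pics/z5.png',np.hstack([cv2.resize(s[190:250,230:290],None,fx=8,fy=8,interpolation=cv2.INTER_CUBIC)]))
E
```

```text
t 19.85 q [542.2 -61.  170.5] f [ 0.01 -0.21 -0.46] fx_st -0.02 stand x,y -108.5 -59.2 w 0.056
```

View pics/z5.png

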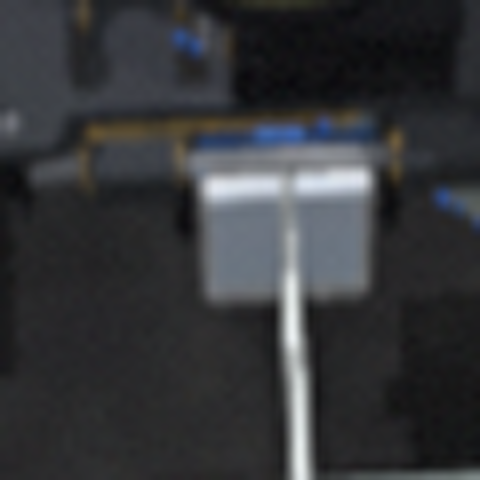

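The wire's visible end is now about at the header (row ≈212 here, 211 when first seen), so the ball is just ahead. I continue.

jog_arm([
  {"translation": [-1.5, -0.2, 0.8], "twist": 0},
  {"translation": [0, 0, 0], "twist": 0},
])

```text
time: 20.15
ee_pos: [0.5407, -0.0612, 0.1714]
eef_rot: [0.533, -0.465, 0.465, -0.533]
ft_force: [0.2, -0.3, -0.7]
width: 0.0558
```

```bash
python3 f.py
```

```text
t 20.4 q [540.7 -61.2 171.3] f [ 0.4  -0.09 -0.68] fx_st 0.38 stand x,y -110.0 -59.2 w 0.0561
```

jog_arm([
  {"translation": [-1.5, -0.2, 0.8], "twist": 0},
  {"translation": [0, 0, 0], "twist": 0},
])

```text
time: 20.6
ee_pos: [0.5392, -0.0615, 0.1722]
eef_rot: [0.533, -0.465, 0.465, -0.533]
ft_force: [0.3, 0.4, -1.1]
width: 0.0565
```

```bash
python3 f.py
```

```text
t 20.85 q [539.2 -61.4 172.1] f [-0.27 -0.22 -1.  ] fx_st -0.3 stand x,y -111.5 -59.2 w 0.0563
```

jog_arm([
  {"translation": [-1.5, -0.2, 0.7], "twist": 0},
  {"translation": [0, 0, 0], "twist": 0},
])

```text
time: 21.05
ee_pos: [0.5376, -0.0617, 0.1729]
eef_rot: [0.533, -0.465, 0.465, -0.533]
ft_force: [0.2, -0.6, -0.5]
width: 0.056
```

```bash
python3 f.py
```

```text
t 21.3 q [537.7 -61.6 172.8] f [ 0.52 -0.14 -0.84] fx_st 0.49 stand x,y -113.0 -59.2 w 0.0563
```

jog_arm([
  {"translation": [-1.5, -0.2, 0.7], "twist": 0},
  {"translation": [0, 0, 0], "twist": 0},
])

```text
time: 21.5
ee_pos: [0.5361, -0.0619, 0.1736]
eef_rot: [0.533, -0.465, 0.465, -0.533]
ft_force: [0.2, 0.6, -0.8]
width: 0.0559
```

```bash
python3 f.py
```

```text
t 21.75 q [536.2 -61.8 173.5] f [-0.3   0.   -0.93] fx_st -0.3 stand x,y -114.5 -59.2 w 0.0564
```

jog_arm([
  {"translation": [-1.5, -0.2, 0.8], "twist": 0},
  {"translation": [-1.5, -0.2, 0.8], "twist": 0},
  {"translation": [0, 0, 0], "twist": 0},
])

```text
time: 22.05
ee_pos: [0.5331, -0.0623, 0.1752]
eef_rot: [0.533, -0.465, 0.465, -0.533]
ft_force: [0.2, 0.1, -0.1]
width: 0.0564
```

```bash
python3 f.py;python3 - <<'E'
from h import *
s=cv2.cvtColor(snap('side','side6')['img'],cv2.COLOR_RGB2BGR)
cv2.imwrite('pics/z6.png',np.hstack([cv2.resize(s[190:250,230:290],None,fx=8,fy=8,interpolation=cv2.INTER_CUBIC)]))
E
```

```text
t 22.3 q [533.2 -62.2 175.1] f [-0.1  -0.04 -0.82] fx_st -0.1 stand x,y -117.6 -59.1 w 0.0564
```

View pics/z6.png

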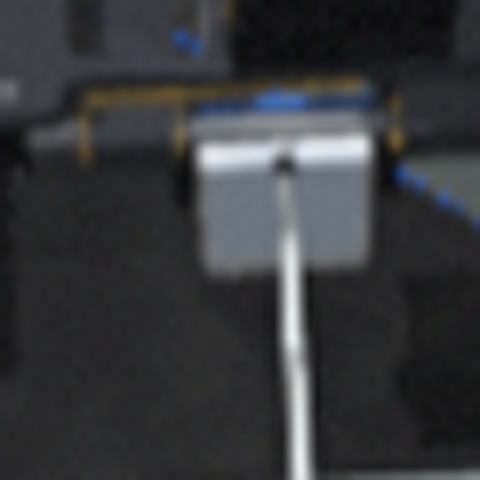

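The black ball is now visible behind the header at crop (285,163), over the clamshell top, so the kit is free of the peg. I move it clear. Meanwhile I refine the caddy from the first pictures.

jog_arm([
  {"translation": [-3, -0.4, 1.5], "twist": 0},
  {"translation": [-5, -0.7, 2], "twist": 0},
  {"translation": [-8, -1, 4], "twist": 0},
  {"translation": [-10, -1.4, 5], "twist": 0},
  {"translation": [-10, -1.4, 5], "twist": 0},
  {"translation": [0, 0, 0], "twist": 0},
])

```text
time: 22.95
ee_pos: [0.4965, -0.0677, 0.1937]
eef_rot: [-0.533, 0.464, -0.466, 0.533]
ft_force: [0.4, -0.7, -1.2]
width: 0.0564
```

```bash
python3 f.py;python3 - <<'E'
from h import *
t=cv2.imread('pics/top0.png');s=cv2.imread('pics/side0.png')
a=cv2.resize(t[208:258,328:372],None,fx=9,fy=9,interpolation=cv2.INTER_CUBIC)
b=cv2.resize(s[198:243,190:230],None,fx=9,fy=10,interpolation=cv2.INTER_CUBIC)
im=np.hstack([a,b]);im=np.clip(255*(im/255.)**.6,0,255).astype(np.uint8)
cv2.imwrite('pics/z7.png',im)
E
```

```text
t 23.2 q [497.3 -67.2 192.8] f [ 0.23 -0.11 -0.89] fx_st 0.22 stand x,y -153.9 -59.1 w 0.0559
```

View pics/z7.png

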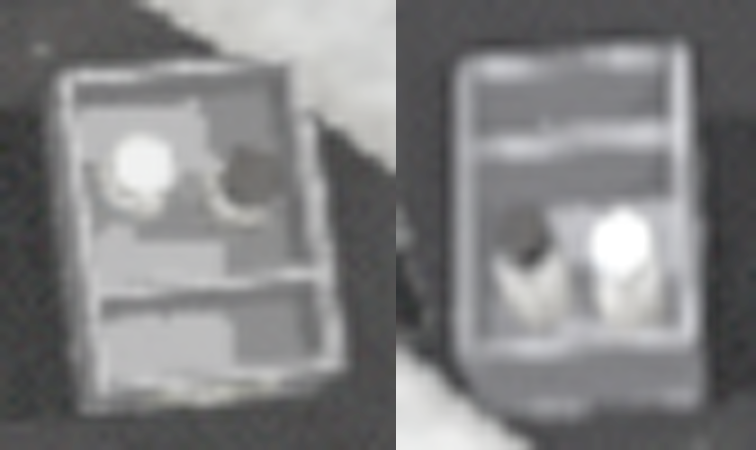

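Run:
```python
from m import *
A=lambda x,y:onz(t,328+x/9,208+y/9,.045)[:2]*1000
B=lambda x,y:onz(s,190+x/9,198+y/10,.045)[:2]*1000
ang=lambda p,q:round(float(np.degrees(np.arctan2((p-q)[0],-(p-q)[1]))),1)
c=[A(86,303),A(325,276),A(93,390),A(338,363)];print('top ctr',np.mean(c,0),ang(c[1],c[0]),ang(c[3],c[2]),np.linalg.norm(c[1]-c[0]),np.linalg.norm(np.add(c[2],c[3])-c[0]-c[1])/2)
d=[B(69,66),B(292,50),B(72,145),B(288,130)];print('side ctr',np.mean(d,0),ang(d[0],d[1]),ang(d[2],d[3]),np.linalg.norm(d[1]-d[0]),np.linalg.norm(np.add(d[2],d[3])-d[0]-d[1])/2)
print('top x-dir',A(93,390)-A(68,80),A(338,363)-A(295,70)); print('side xdir',B(69,335)-B(69,66),B(290,335)-B(288,60))
# kit check now
```

```text
top ctr [ 463.44110844 -241.57676565] 10.6 10.3 74.1118661394148 26.903149253752392
side ctr [ 465.39129067 -238.87535959] 9.2 9.0 76.05466150622756 27.75587181722593
top x-dir [-95.65395531 -12.1800321 ] [-90.42051948 -16.50812885]
side xdir [90.22319952 15.5317486 ] [92.41425416 13.84069253]
```

jog_arm([
  {"translation": [0, -30, 0], "twist": 0.007},
  {"translation": [0, -35, 0], "twist": 0.008},
  {"translation": [-5, -35, 0], "twist": 0.008},
  {"translation": [-5, -35, 0], "twist": 0},
  {"translation": [-10, -30, 0], "twist": 0},
  {"translation": [-12, -8, 0], "twist": 0},
  {"translation": [0, 0, 0], "twist": 0},
  {"translation": [0, 0, 0], "twist": 0},
])

```text
time: 24.0
ee_pos: [0.4656, -0.239, 0.1925]
eef_rot: [-0.538, 0.458, -0.458, 0.539]
ft_force: [0.6, 0.1, -1.2]
width: 0.0561
```

```bash
python3 f.py;python3 - <<'E'
from h import *
from scipy.spatial.transform import Rotation as R
st=read_state();print(R.from_quat(st['eef_rot']).as_matrix().round(3))
s=cv2.cvtColor(snap('side','side7')['img'],cv2.COLOR_RGB2BGR);t=cv2.cvtColor(snap('top','top7')['img'],cv2.COLOR_RGB2BGR)
cv2.imwrite('pics/z8.png',np.hstack([cv2.resize(s[150:250,170:270],None,fx=5,fy=5,interpolation=cv2.INTER_CUBIC),cv2.resize(t[190:290,320:380],None,fx=5,fy=5,interpolation=cv2.INTER_CUBIC)]))
E
```

```text
t 24.25 q [ 465.9 -238.8  192.6] f [-0.1  -0.08 -0.77] fx_st -0.11 stand x,y -208.7 -224.7 w 0.0564
[[ 0.161  0.     0.987]
 [-0.987 -0.     0.161]
 [ 0.    -1.     0.   ]]
```

View pics/z8.png

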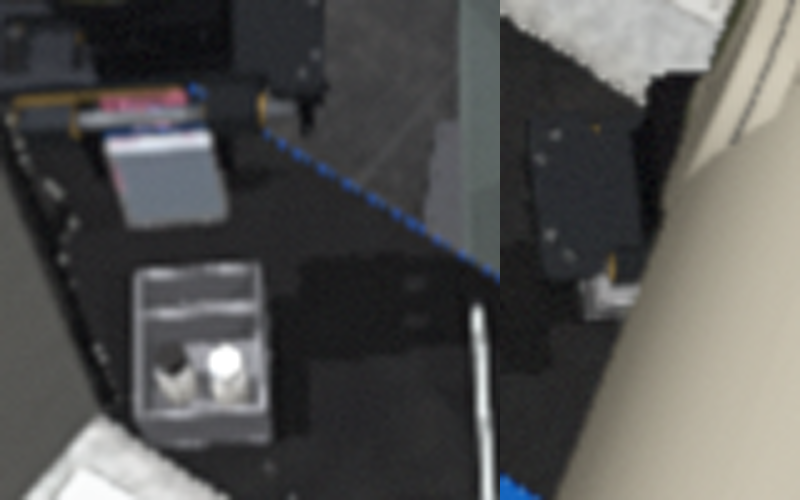

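Run:
```python
from h import *
s=load('side7'); P=lambda x,y:(170+x/5,150+y/5)
th=np.radians(9.3);X=np.array([np.cos(th),np.sin(th)]);Y=np.array([-X[1],X[0]]);q=np.array([465.9,-238.8])
for n,x,y,z in [('botL',127,227,.139),('botR',228,220,.139),('topL',113,160,.219),('topR',213,155,.219),('band topL',106,142,.219),('bandtopR',209,137,.219)]:
    p=onz(s,*P(x,y),z)[:2]*1000; print(n,p.round(1),'kit frame',((p-q)@X).round(1),((p-q)@Y).round(1))
```

```text
botL [ 479.5 -266. ] kit frame 9.0 -29.0
botR [ 470.1 -209.6] kit frame 8.8 28.1
topL [ 485.1 -259.2] kit frame 15.6 -23.2
topR [ 477.5 -206.9] kit frame 16.6 29.6
band topL [ 474.2 -264.9] kit frame 4.0 -27.1
bandtopR [ 466.4 -210.7] kit frame 5.1 27.6
```

In the side view the kit's bottom back edge sits +8.9 mm from the tool centre (9 expected), so the kit is held centred and upright. It is within 1 mm of the slot centre. I lower it to just above the rim.

jog_arm([
  {"translation": [-0.7, -0.7, -15], "twist": 0},
  {"translation": [0, 0, -18], "twist": 0},
  {"translation": [0, 0, -18], "twist": 0},
  {"translation": [0, 0, -18], "twist": 0},
  {"translation": [0, 0, -12], "twist": 0},
  {"translation": [0, 0, -6], "twist": 0},
  {"translation": [0, 0, 0], "twist": 0},
  {"translation": [0, 0, 0], "twist": 0},
])

```text
time: 25.15
ee_pos: [0.465, -0.241, 0.1063]
eef_rot: [-0.538, 0.458, -0.459, 0.538]
ft_force: [0.6, 0.8, -0.2]
width: 0.0559
```

```bash
python3 f.py;python3 - <<'E'
from h import *
s=cv2.cvtColor(snap('side','side8')['img'],cv2.COLOR_RGB2BGR);t=cv2.cvtColor(snap('top','top8')['img'],cv2.COLOR_RGB2BGR)
cv2.imwrite('pics/z9.png',np.hstack([cv2.resize(s[170:250,170:250],None,fx=6,fy=6,interpolation=cv2.INTER_CUBIC),cv2.resize(t[195:275,320:370],None,fx=6,fy=6,interpolation=cv2.INTER_CUBIC)]))
E
```

```text
t 25.4 q [ 465.  -241.   106.3] f [ 0.27 -0.45 -0.76] fx_st 0.21 stand x,y -209.9 -226.8 w 0.0561
```

View pics/z9.png

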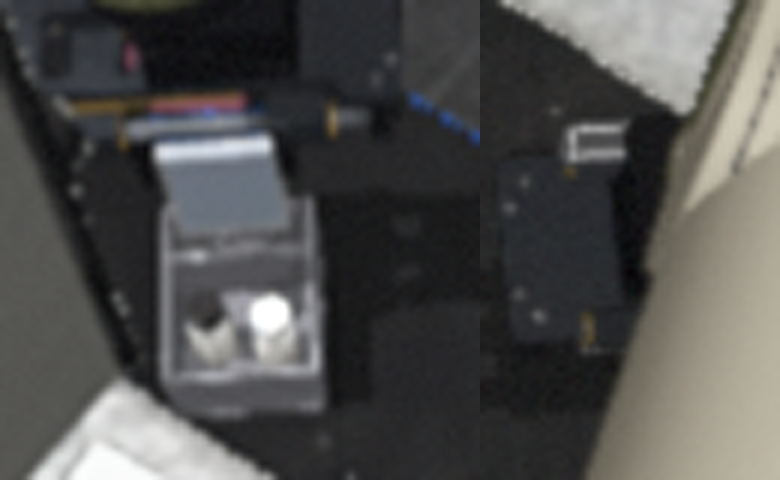

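The kit's lower back edge (row ≈232) sits just ahead of the cross wall (row ≈248), well between the side walls. I lower it in with a 1 mm y correction.

jog_arm([
  {"translation": [0, 1.2, -3], "twist": 0},
  {"translation": [0, 0, -4], "twist": 0},
  {"translation": [0, 0, -4], "twist": 0},
  {"translation": [0, 0, -4], "twist": 0},
  {"translation": [0, 0, 0], "twist": 0},
])

```text
time: 26.0
ee_pos: [0.4641, -0.2394, 0.0898]
eef_rot: [0.538, -0.459, 0.458, -0.538]
ft_force: [-0.4, 0.7, 0.8]
width: 0.0565
```

```bash
python3 f.py
```

```text
t 26.25 q [ 464.5 -239.6   90.5] f [ 0.19 -0.31 -0.33] fx_st 0.15 stand x,y -210.1 -225.3 w 0.0557
```

jog_arm([
  {"translation": [0, 0, -5], "twist": 0},
  {"translation": [0, 0, -5], "twist": 0},
  {"translation": [0, 0, -5], "twist": 0},
  {"translation": [0, 0, -5], "twist": 0},
  {"translation": [0, 0, -5], "twist": 0},
  {"translation": [0, 0, -4], "twist": 0},
  {"translation": [0, 0, 0], "twist": 0},
])

```text
time: 26.95
ee_pos: [0.4642, -0.2394, 0.0609]
eef_rot: [0.538, -0.459, 0.458, -0.538]
ft_force: [-0.3, -0.6, -0.7]
width: 0.0558
```

```bash
python3 f.py
```

```text
t 27.2 q [ 464.6 -239.6   61.6] f [ 0.3   0.13 -0.54] fx_st 0.32 stand x,y -210.1 -225.3 w 0.0562
```

jog_arm([
  {"translation": [0, 0, -1.5], "twist": 0},
  {"translation": [0, 0, -1.3], "twist": 0},
  {"translation": [0, 0, 0], "twist": 0},
])

```text
time: 27.5
ee_pos: [0.4644, -0.2395, 0.0586]
eef_rot: [0.538, -0.459, 0.458, -0.538]
ft_force: [-0.1, 0.0, -0.4]
width: 0.0561
```

```bash
python3 f.py
```

```text
t 27.75 q [ 464.5 -239.6   58.8] f [-0.24 -0.25 -1.08] fx_st -0.27 stand x,y -210.1 -225.3 w 0.0562
```

jog_arm([
  {"translation": [0, 0, -0.6], "twist": 0},
  {"translation": [0, 0, -0.5], "twist": 0},
  {"translation": [0, 0, 0], "twist": 0},
])

```text
time: 28.05
ee_pos: [0.4647, -0.2397, 0.058]
eef_rot: [-0.538, 0.458, -0.459, 0.538]
ft_force: [-0.7, 0.7, 2.0]
width: 0.0561
```

```bash
python3 f.py
```

```text
t 28.3 q [ 464.8 -239.7   57.9] f [-0.43  0.42  3.94] fx_st -0.36 stand x,y -209.9 -225.4 w 0.0562
```

Floor contact: fz rises to +4 N at tool z 57.9 (57.6 expected). I release.

jog_arm([
  {"translation": [0, 0, 0.3], "twist": 0},
  {"translation": [0, 0, 0], "twist": 0},
  {"translation": [0, 0, 0], "twist": 0},
  {"translation": [0, 0, 0], "twist": 0},
  {"translation": [0, 0, 0], "twist": 0},
  {"translation": [0, 0, 0], "twist": 0},
  {"translation": [0, 0, 0], "twist": 0},
], grip=0.1)

```text
time: 29.0
ee_pos: [0.4645, -0.2396, 0.0579]
eef_rot: [0.538, -0.458, 0.458, -0.538]
ft_force: [0.6, -0.3, 1.1]
width: 0.0781
```

```bash
python3 f.py
python3 - <<'E'
from h import *
s=cv2.cvtColor(snap('side','side9')['img'],cv2.COLOR_RGB2BGR)
cv2.imwrite('pics/z10.png',cv2.resize(s[150:250,160:260],None,fx=6,fy=6,interpolation=cv2.INTER_CUBIC))
E
```

```text
t 29.25 q [ 464.6 -239.6   58. ] f [-0.37  0.04  0.05] fx_st -0.36 stand x,y -210.1 -225.3 w 0.0782
```

View pics/z10.png

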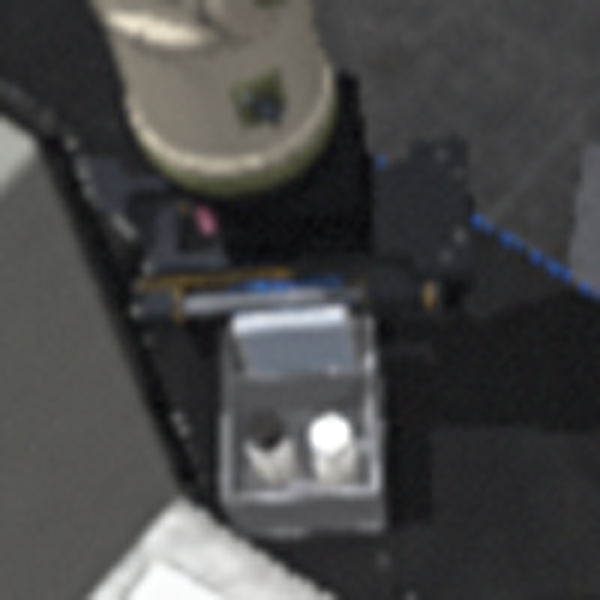

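The kit stands behind the cross wall with the fingers clear, and the force is back to about 0. I retreat straight up and then aside.

jog_arm([
  {"translation": [0, 0, 4], "twist": 0},
  {"translation": [0, 0, 8], "twist": 0},
  {"translation": [0, 0, 15], "twist": 0},
  {"translation": [0, 0, 20], "twist": 0},
  {"translation": [0, 0, 25], "twist": 0},
  {"translation": [0, 0, 25], "twist": 0},
  {"translation": [0, 0, 25], "twist": 0},
  {"translation": [0, 0, 25], "twist": 0},
  {"translation": [0, 0, 25], "twist": 0},
  {"translation": [-20, -30, 0], "twist": 0},
  {"translation": [-20, -35, 0], "twist": 0},
  {"translation": [-20, -35, 0], "twist": 0},
  {"translation": [-20, -35, 0], "twist": 0},
  {"translation": [-20, -35, 0], "twist": 0},
  {"translation": [-20, -35, 0], "twist": 0},
  {"translation": [-10, -35, 0], "twist": 0},
  {"translation": [0, 0, 0], "twist": 0},
  {"translation": [0, 0, 0], "twist": 0},
])

```text
time: 31.1
ee_pos: [0.3343, -0.4799, 0.2303]
eef_rot: [-0.538, 0.459, -0.459, 0.538]
ft_force: [0.4, -0.1, 0.1]
width: 0.0784
```

```bash
python3 f.py
python3 - <<'E'
from h import *
s=cv2.cvtColor(snap('side','side10')['img'],cv2.COLOR_RGB2BGR);t=cv2.cvtColor(snap('top','top10')['img'],cv2.COLOR_RGB2BGR)
cv2.imwrite('pics/z11.png',np.hstack([cv2.resize(s[150:310,180:340],None,fx=2.5,fy=3,interpolation=cv2.INTER_CUBIC),cv2.resize(t[125:285,210:380],None,fx=2.35,fy=3,interpolation=cv2.INTER_CUBIC)]))
cv2.imwrite('pics/z12.png',np.hstack([cv2.resize(s[185:245,190:230],None,fx=8,fy=8,interpolation=cv2.INTER_CUBIC),cv2.resize(t[205:265,328:372],None,fx=8,fy=8,interpolation=cv2.INTER_CUBIC)]))
E
```

```text
t 31.35 q [ 335.4 -478.7  230.4] f [ 0.21  0.06 -0.2 ] fx_st 0.22 stand x,y -371.1 -444.2 w 0.0786
```

View pics/z11.png

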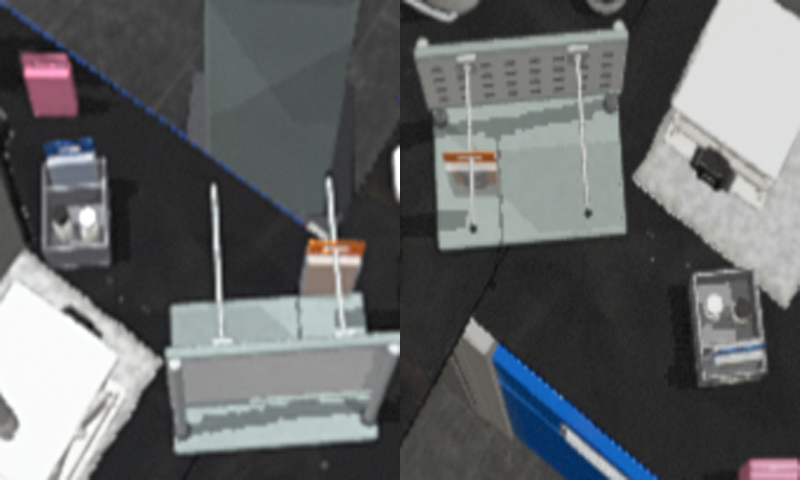

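View pics/z12.png

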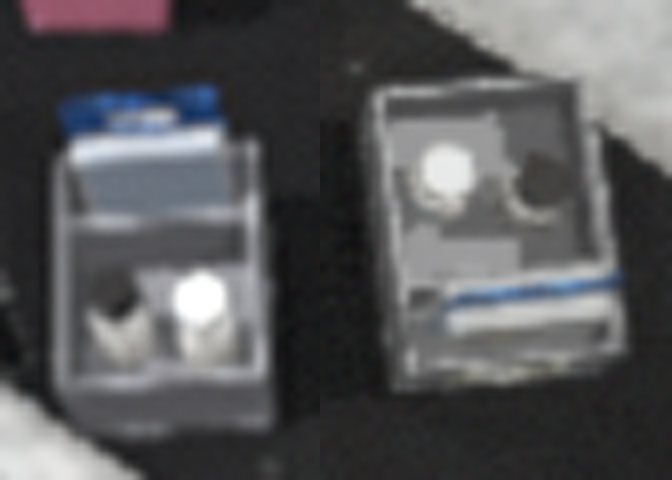

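The blue kit stands in the narrow compartment, the orange kit still hangs, and the vials and the pink one look unmoved. I make a last height check and hand in.

Run:
```python
from h import *
s=load('side10');t=load('top10')
for a,b in [((328+124/8,205+296/8),(190+220/8,185+90/8)),((328+124/8+170/8,205+274/8),(190+60/8,185+100/8))]: pass
P1,e1=tri(t,(328+(447-320)/8,205+295/8),s,(190+220/8,185+92/8));P2,e2=tri(t,(328+(622-320)/8,205+273/8),s,(190+60/8,185+105/8))
print(P1.round(4),e1,P2.round(4),e2, 'expect z .108')
t0,s0=load('top0'),load('side0')
for n,(a,b),(y0,y1,x0,x1) in [('orange top',(t0,t),(165,200,225,255)),('orange side',(s0,s),(225,250,295,330))]:
    def cen(c):
        h=cv2.cvtColor(c['img'],cv2.COLOR_RGB2HSV)[y0:y1,x0:x1]; m=cv2.inRange(h,(5,120,80),(20,255,255)); M=cv2.moments(m,True); return M['m10']/M['m00']+x0,M['m01']/M['m00']+y0
    print(n,cen(a),cen(b))
print(read_state()['time'],close_job())
```

```text
[ 0.4594 -0.2108  0.107 ] 0.0025610430619663173 [ 0.4706 -0.2677  0.1083] 0.002375476499205254 expect z .108
orange top (239.14, 176.92) (239.14, 176.92)
orange side (314.56962025316454, 231.41772151898735) (314.6794871794872, 231.44871794871796)
the job is handed in; nothing more can be done
31.45 None
```

The blue seal kit is off its peg and standing upright on the floor of the caddy's narrow compartment. The job was handed in at 31.45 s; no verdict was reported.

- **Easing off the peg:** I lifted the kit 3 mm and followed the upturned tip by feel. The first guess at the slope (about 40°, from the top view) was too steep. One step peaked at about 3 N in a single reading, and about 2.8 N averaged, on the slot's lower edge. That is around the 3 N easing figure and below the card's 6 N limit. I backed off, found the slot's upper and lower limits by touch, and followed about 28° with no further contact. The side view then showed the ball clear behind the header.
- **Placing:** The kit touched the floor at tool height 57.9 mm (57.6 mm expected) with about 4 N, and only then did I open the fingers.
- **Last checks:** The header's top corners triangulate to z = 107.0 and 108.3 mm (108 mm if seated and upright), with rays missing each other by about 2.5 mm. The orange kit moved by no more than about 0.1 pixel in either view. The vials and the pink look-alike look unmoved, and the gripper is far away, touching nothing.
- **Disagreements:** The top and side cameras put the compartment centre about 3 mm apart. I aimed between them, and the kit went in without touching a wall. By feel the bend lay roughly 5 mm nearer the panel than my stand measurement put it.

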